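Hold a bread roll ready over the plate with tongs

ROBOT

A 7-joint arm with a two-finger parallel gripper is mounted at the origin on a cart in front of the work surface, level with it; the furniture and walls round the work are solid. World frame = base frame: x ahead of the robot, y to its left, z up, the work surface at z = 0. Lengths are in m, angles in rad, forces in N, time in s.
With the tool pointing down it reaches from about 0.425 to 0.95 m from the base axis. Payload 4.7 kg.
Tool frame: the origin (TCP) lies between the finger pads; the fingertips stand 25 mm ahead of it and the grasp point (between the pads) lies 6 mm ahead of it; z points along the fingers, y is the line along which they close (so a half turn about z gives the same grasp; the last joint's range is limited). The gripper opens to 85 mm and grips with 20 to 120 N. Pads are 22 mm wide; open, the fingers measure 114 mm over their backs; the gripper's body (76 mm by 85 mm) begins 54 mm behind the grasp point. The pads swing forward as they close: fully open they stand 13 mm farther back than shut.
Start: joints at [-1.335, 0.469, -0.049, 1.532, 0.024, 1.141, -0.082], TCP at [0.177, 0.652, 0.256] pointing down, gripper open.
Joint ranges: [-2.59, 2.59], [-0.33, 1.99], [-1.39, 1.29], [0.1, 2.45], [-1.04, 4.18], [0.21, 1.99], [-2.66, 2.66]. Speed limits (rad/s): [2.57, 2.57, 3.14, 3.14, 3.14, 3.14, 3.14].

INTERFACE

Orientations are given as a 3x3 rotation matrix whose columns are the frame's x, y, z axes.
In Python, from rig import * gives the robot as it stands. Calls block until the motion is done:
- movep(position, orientation): joint-space move of the TCP to a pose.
- move_l(position, attitude=None, feed=0.15, until_force=None): straight line of the TCP; attitude=None keeps the orientation; feed is the mean speed in m/s. With until_force (N) it stops when the force on the tool has changed by that much, and returns True; else False.
- move_joints(angles): joint-space move.
- command_gripper(opening, newtons=None): finger opening in m; newtons is the grip in N (None keeps the last); returns when the fingers have stopped.
- sleep(seconds).
- inverse_kinematics(position, orientation): joint angles nearest the present ones, or None.
- sense(): the state.
- camera(name): name is "side" or "top"; returns (picture, depth): 420x560x3 uint8, red, green, blue; 420x560 float32, m along the optical axis (not along the pixel's ray), 0 where there is no reading.
- camera_params(name): a dict with "K" (3x3 intrinsics, pixels), "position" and "rotation" of the camera in the world. Camera axes: x right, y down, z forward; pixel columns grow to the right and rows downward; lengths in m; the calibration is good to about 2 mm. A picture is of the moment at which its call begins. camera_params takes no time and is no camera call.
A pose or a line that the arm cannot do raises Unreachable and nothing moves.
- finish_job(): hands the job in; it is judged then, once.
The state is a dict: "time_s": time; "joint_pos": joint angles; "qd": joint speeds; "joint_efforts": joint torques, N m; "position": TCP position; "tcp_rot": TCP orientation; "wrist_force": force on the tool from outside, world axes, zero at the start; "ft_torque": the same for the moment, N m; "finger_gap": finger opening in m; "gripper_force": force on a finger pad.
Only numpy, scipy, OpenCV 4.12 (cv2) and the standard library are available. Lean on these libraries where they do the work, as an engineer would, in place of code of your own. Each camera call takes 0.05 s, during which the arm holds its last target. There are 200 camera calls.

TASK

Serve the small round bread roll with the tongs: take the sprung tongs off their rest, squeeze them shut on the round roll lying on the wooden board and lift it, without the robot itself ever touching the roll. Carry it over the middle of the empty white plate and finish there, still squeezing the tongs and holding the roll still in the air, at least 12 cm above the counter, not set down. Leave the other two breads, the cup, the small glass and the plate where they are.

Things in the scene. Friction and masses are not known exactly. Their poses are not given: they have to be found in the camera images.
- tongs: Steel kitchen tongs lying flat on the rest, so they open and close sideways. Origin on the hinge pin at the rear end, on the underside; x forward to the jaws, y left, z up. 223 mm long, 24 mm high, 0.11 kg, balanced about 94 mm ahead of the hinge. Both arms swing equally about the pin: a spring holds them open, squeezing the arms together closes them.
- tongs_arm_l: Left arm (+y) of the tongs, swings about the hinge pin; origin at the hinge pin. It ends in a shallow V-shaped jaw plate, 177 to 223 mm ahead of the hinge, hollow side inward.
- tongs_arm_r: Right arm (-y) of the tongs, mirror image of the left one; origin at the hinge pin.
- tongs_grip (a point): Midway between the two dark rubber grips (72 to 128 mm ahead of the hinge), 100 mm ahead of the hinge, 12 mm over the underside. Squeeze here across y: outer width 60 mm open, 50 to 54 mm carries the tongs firmly with the jaws still open, about 38 mm with the round roll held, 30 mm at the end of travel. The spring resists with 4 N a side at first touch, 8 N at the roll.
- tongs_jaws (a point): Point midway between the two jaws, 200 mm ahead of the hinge (100 mm ahead of tongs_grip), at mid height. The free gap between the open jaws is 76 mm at their ends, 92 mm in the middle; over their outsides they measure 98 mm. Jaw plates are 24 mm high.
- tongs_rest: Fixed dark steel rest for the tongs: tray 190 x 100 x 6 mm with two cross bars 14 mm wide, 120 mm long (y) and 20 mm high, 135 mm apart along x. The tongs lie on the bars (grip undersides 18 mm over the counter), hinge 97 mm behind the centre, grips free between the bars. Origin at the centre of the underside; x points along the tongs.
- board: Fixed wooden board, 120 mm (x) by 310 mm (y), 12 mm thick, with three breads in a row along its y, 105 mm apart. Origin at the centre of the underside; its long edge at -x faces the robot.
- round_roll: The small round bread roll, brown with a cross cut on top: 47 mm across, widest 14 mm over its underside, 35 mm high, 45 g, firm. Origin at the centre of its underside.
- roll_center (a point): Point on the axis of the round roll, 15 mm over its underside.
- long_roll: Oblong bread roll on the board, 88 x 38 x 34 mm, same crust. To be left alone. Origin at the centre of its underside, x along it.
- ring_bun: Ring-shaped bun on the board, 68 mm across, 24 mm high, hole 20 mm. To be left alone. Origin at the centre of its underside.
- plate: Empty round white plate, 160 mm across, 16 mm high, on the counter. Origin at the centre of its underside.
- cup: Small white stoneware cup with a handle, 86 x 102 x 56 mm, on the counter in front. To be left alone.
- shot_glass: Small clear shot glass, 48 mm across, 61 mm high, on the counter in front. To be left alone.
Things that resemble listed ones, but are neither listed nor needed, are in the scene too. Leave any yellow look-alike of the round_roll alone.

How it is judged:
By the outcome, as a careful person would: the job done as asked, in the order asked, and still so for the second after the job is handed in, while the arm keeps its last pose, push and grip.
It also fails if it takes over 51 s, if anything falls off the work surface, if the arm or the gripper's body presses on something with over 40 N, if the wrist force passes 120 N, or if a joint passes its speed limit or range.

## Working session

There is one attempt and no reset: what is moved stays moved. The work goes in short steps, each a Python script; the robot and the scene stay as the last script left them, time stands still between calls to the robot, and variables do not carry over. Pictures are saved under pics/ and viewed, at most 10 in all, crops included, and the job is handed in when it is done.

```bash
ls; mkdir -p pics; python3 - <<'E'
from rig import *
import cv2,numpy as np
for n in("top","side"):
    p,d=camera(n); cv2.imwrite(f"pics/{n}0.png",p[:,:,::-1]); np.savez(f"{n}0.npz",p=p,d=d)
    c=camera_params(n); print(n,c["K"],c["position"],c["rotation"],(d>0).mean())
s=sense();print(s["time_s"],s["tcp_rot"],s["finger_gap"])
E
```

```text
pics
top [[439.77396908   0.         287.45477352]
 [  0.         439.77396908 204.30503106]
 [  0.           0.           1.        ]] [ 0.33920871 -0.00766523  1.13006669] [[-0.0089042  -0.98440855  0.17567163]
 [-0.99995867  0.00844288 -0.00337322]
 [ 0.00183746 -0.1756944  -0.98444304]] 0.9958928571428571
side [[406.51398305   0.         280.97197111]
 [  0.         406.51398305 194.81248252]
 [  0.           0.           1.        ]] [ 0.54115201 -1.05672024  0.77683789] [[ 9.99917410e-01 -4.84785301e-04  1.28428345e-02]
 [-1.09359737e-02 -5.57020252e-01  8.30426904e-01]
 [ 6.75114015e-03 -8.30498768e-01 -5.56979549e-01]] 0.9960756802721088
0.1 [[-9.65151973e-01  2.61689723e-01 -3.97428829e-04]
 [ 2.61690019e-01  9.65150499e-01 -1.68787621e-03]
 [-5.81212269e-05 -1.73306021e-03 -9.99998497e-01]] 0.08545942394185534
```

View pics/top0.png

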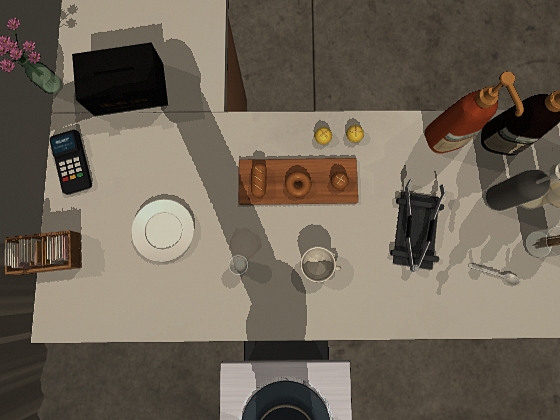

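View pics/side0.png

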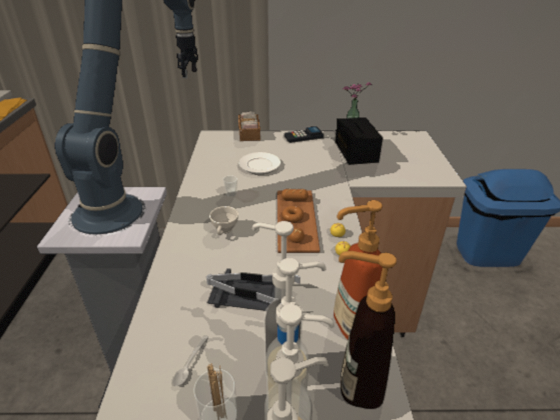

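Candidates for the round roll (top view): brown cross-cut roll on the board (339,181), chosen; yellow look-alikes (322,135) and (355,132); ring bun (298,184); long roll (258,180). The tongs lie on the rest around (418,230), jaws towards the top of the picture. The plate is at (163,230), the cup at (318,264) and the glass at (239,264).

```bash
cat > h.py <<'E'
import cv2,numpy as np
from rig import *
def cloud(n,d):
    c=camera_params(n);K=c["K"];v,u=np.mgrid[:420,:560]
    P=np.stack([(u-K[0,2])/K[0,0]*d,(v-K[1,2])/K[1,1]*d,d],-1)
    return P@np.array(c["rotation"]).T+np.array(c["position"])
def ray(n,uv,z):
    c=camera_params(n);r=np.array(c["rotation"])@np.linalg.solve(c["K"],[uv[0],uv[1],1]);o=np.array(c["position"])
    return o+r*(z-o[2])/r[2]
E
python3 - <<'E'
from h import *
T=np.load("top0.npz");S=np.load("side0.npz")
a=cv2.resize(T["p"][120:210,230:370],(780,501),interpolation=cv2.INTER_CUBIC)
b=cv2.resize(T["p"][155:285,375:475],(400,520),interpolation=cv2.INTER_CUBIC)
c=cv2.resize(S["p"][255:325,195:305],(400,255),interpolation=cv2.INTER_CUBIC)
a=cv2.resize(a,(400,257))
r=np.vstack([a,c,]);out=np.hstack([b,cv2.resize(r,(400,520))])
cv2.imwrite("pics/crop1.png",out[:,:,::-1])
P=cloud("top",T["d"]);Q=cloud("side",S["d"])
def st(P,m,l): 
    p=P[m]; print(l,m.sum(),"min",p.min(0).round(4),"max",p.max(0).round(4),"med",np.median(p,0).round(4))
print("counter z",np.median(P[290:320,100:200,2]), np.median(Q[170:250,200:210,2]))
for n,X,I in(("top",P,T["p"]),("side",Q,S["p"])):
    reg=(X[...,0]>.3)&(X[...,0]<.8)&(X[...,1]>-.45)&(X[...,1]<.45)
    hsv=cv2.cvtColor(I,cv2.COLOR_RGB2HSV)
    wood=reg&(hsv[...,0]<14)&(hsv[...,1]>120)&(X[...,2]<.017)&(X[...,2]>.005)
    k,lab,sta,_=cv2.connectedComponentsWithStats(wood.astype(np.uint8));j=1+sta[1:,4].argmax();st(X,lab==j,n+" board")
    bb=reg&(X[...,2]>.019)&(X[...,2]<.06)
    k,lab,sta,_=cv2.connectedComponentsWithStats(bb.astype(np.uint8))
    for j in range(1,k):
        if sta[j,4]>60: st(X,lab==j,n+f" obj{j} {sta[j,:4]}")
    pl=(X[...,2]>.006)&(X[...,2]<.025)&(X[...,1]>.15)&(X[...,1]<.42)&(X[...,0]>.3)&(X[...,0]<.55); 
    if pl.sum():st(X,pl,n+" plate")
E
```

```text
counter z 0.00011348692359891555 -0.00025740174163074725
top board 3959 min [ 0.5409 -0.1933  0.0051] max [0.6629 0.1153 0.017 ] med [ 0.6024 -0.0533  0.0121]
top obj1 [108 103  16   8] 64 min [0.7941 0.4196 0.0194] max [0.7998 0.4496 0.0588] med [0.7982 0.4386 0.0399]
top obj5 [426 121  34  31] 273 min [ 0.6738 -0.4491  0.0192] max [ 0.7448 -0.3786  0.0597] med [ 0.6906 -0.3915  0.0403]
top obj6 [347 125  17  17] 211 min [ 0.7051 -0.2131  0.019 ] max [ 0.7493 -0.1698  0.0389] med [ 0.7236 -0.1898  0.0296]
top obj7 [315 127  17  17] 215 min [ 0.6999 -0.1278  0.0191] max [ 0.7418 -0.0856  0.0383] med [ 0.719  -0.1058  0.0291]
top obj9 [251 163  16  34] 469 min [0.5566 0.0429 0.0265] max [0.6445 0.0814 0.0506] med [0.597  0.0625 0.0434]
top obj12 [285 171  26  26] 485 min [ 0.5568 -0.0699  0.0212] max [ 0.623  -0.0056  0.0399] med [ 0.588  -0.0385  0.0338]
top obj13 [331 172  18  18] 252 min [ 0.574  -0.1672  0.0245] max [ 0.6176 -0.1234  0.0513] med [ 0.5938 -0.1435  0.0404]
top obj16 [392 178  54  94] 989 min [ 0.3648 -0.4102  0.019 ] max [ 0.5982 -0.2721  0.0499] med [ 0.4701 -0.332
[... 920 characters left out ...]
obj6 [330 223  15  11] 123 min [ 0.7024 -0.13    0.019 ] max [ 0.7445 -0.0967  0.0383] med [ 0.7218 -0.117   0.0284]
side obj7 [288 228  16  14] 163 min [ 0.5763 -0.1693  0.0193] max [ 0.6201 -0.1334  0.0489] med [ 0.5989 -0.1581  0.0374]
side obj8 [335 241  15  12] 128 min [ 0.7063 -0.213   0.0193] max [ 0.7471 -0.1762  0.0364] med [ 0.7247 -0.1993  0.0299]
side obj9 [206 268  69  36] 990 min [ 0.3656 -0.3983  0.019 ] max [ 0.5368 -0.2737  0.0459] med [ 0.4471 -0.334   0.0315]
side obj14 [333 300   8  20] 83 min [ 0.675  -0.4498  0.0203] max [ 0.6843 -0.4105  0.0592] med [ 0.6787 -0.4344  0.0407]
side plate 477 min [0.3991 0.2303 0.006 ] max [0.5499 0.3892 0.0188] med [0.4746 0.3253 0.0115]
```

View pics/crop1.png

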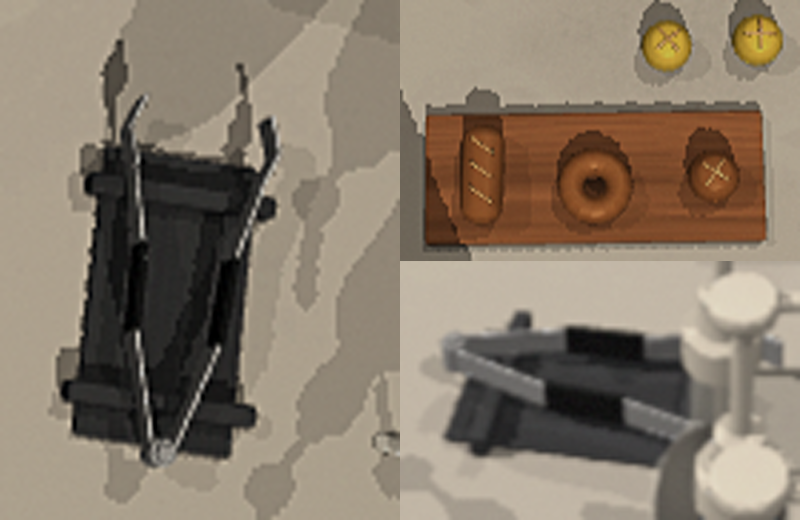

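The crop confirms the brown cross-cut roll at the right end of the board; the other two rolls are yellow. In the crop the tongs hinge is at (160,453), the left grip at (137,287) and the right grip at (224,303). Next I'll measure the tongs pose with both views and check IK for all stages.

```bash
cat >> h.py <<'E'
def R(yaw,s=1):
    c,q=s*np.cos(yaw),s*np.sin(yaw)
    return np.array([[c,q,0],[q,-c,0],[0,0,-1.]])
E
python3 - <<'E'
from h import *
for n in("top","side"):
    D=np.load(n+"0.npz");X=cloud(n,D["d"])
    m=(X[...,0]>.34)&(X[...,0]<.62)&(X[...,1]>-.42)&(X[...,1]<-.25)&(X[...,2]>.03)&(X[...,2]<.06)
    p=X[m];I=D["p"][m].astype(int).max(1)
    print(n,"top z pct",np.percentile(p[:,2],[5,25,50,75,95]).round(4))
    h=p[p[:,0]<p[:,0].min()+.012];print(" hinge",h.mean(0).round(4),h.min(0).round(4),h.max(0).round(4))
    dk=p[(I<45)&(p[:,2]>.034)&(p[:,0]>.42)&(p[:,0]<.52)]
    for l,sel in(("L",dk[:,1]>-.333),("R",dk[:,1]<=-.333)):
        g=dk[sel]; print(" grip",l,len(g),g.mean(0).round(4),g.min(0).round(4),g.max(0).round(4))
for l,uv in dict(hinge=(415,268.2),L=(409.25,226.75),Rr=(431,230.75),jl=(410.75,179.5),jr=(441.5,185.5)).items(): print(l,ray("top",uv,.042).round(4))
# two-view triangulation of grip centres: side crop (605,330),(585,400)
def tri(a,b):
    A=[];B=[]
    for n,uv in(("top",a),("side",b)):
        c=camera_params(n);r=np.array(c["rotation"])@np.linalg.solve(c["K"],[*uv,1]);r/=np.linalg.norm(r);M=np.eye(3)-np.outer(r,r);A.append(M);B.append(M@c["position"])
    return np.linalg.solve(sum(A),sum(B))
s=lambda x,y:(195+(x-400)*110/400,255+(y-260)*70/260)
print("tri hinge",tri((415,268.2),s(452,345)),"L",tri((409.25,226.75),s(605,337)),"R",tri((431,230.75),s(585,395)))
yr=np.radians(20)
for sg in(1,-1):
  for l,pos,y in(("pick",(.46,-.33,.036),-.13),("pickhi",(.46,-.33,.2),-.13),("roll",(.501,-.179,.034),yr),("rollhi",(.501,-.179,.2),yr),("plate",(.424,.225,.23),1.05),("plate30",(.387,.262,.23),.52)):
    q=inverse_kinematics(np.array(pos),R(y,sg));print(sg,l,None if q is None else np.round(q,2))
E
```

```text
top top z pct [0.0316 0.0365 0.0402 0.0423 0.0451]
 hinge [ 0.3701 -0.3216  0.0422] [ 0.3648 -0.33    0.0333] [ 0.3749 -0.314   0.0499]
 grip L 64 [ 0.4736 -0.3147  0.0411] [ 0.4266 -0.3208  0.0344] [ 0.517  -0.3092  0.0481]
 grip R 69 [ 0.464  -0.3687  0.0405] [ 0.4213 -0.3775  0.0341] [ 0.4934 -0.3525  0.0457]
side top z pct [0.0307 0.0341 0.0375 0.0403 0.0431]
 hinge [ 0.3726 -0.3276  0.0399] [ 0.3663 -0.3336  0.03  ] [ 0.3781 -0.3163  0.0459]
 grip L 47 [ 0.4787 -0.3178  0.0379] [ 0.4532 -0.3234  0.0344] [ 0.5041 -0.3117  0.0436]
 grip R 76 [ 0.4669 -0.3713  0.0394] [ 0.4424 -0.3783  0.0346] [ 0.4914 -0.3607  0.0442]
hinge [ 0.3716 -0.3226  0.042 ]
L [ 0.474  -0.3144  0.042 ]
Rr [ 0.4635 -0.3679  0.042 ]
jl [ 0.5947 -0.3251  0.042 ]
jr [ 0.5784 -0.4022  0.042 ]
tri hinge [ 0.37311719 -0.32440877  0.03476495] L [ 0.47721737 -0.3164511   0.03353504] R [ 0.46655858 -0.36996826  0.03484683]
1 pick [-0.09  0.78  0.91  2.   -0.88  0.81 -0.36]
1 pickhi [-0.24  0.57  1.12  1.9  -0.59  1.05 -0.57]
1 roll [-0.24  0.64  0.67  2.08 -0.67  0.65 -0.33]
1 rollhi [-0.47  0.42  0.95  1.97 -0.42  0.96 -0.53]
1 plate [-0.98  0.18  0.46  2.03 -0.1   0.95 -0.99]
1 plate30 [-1.16  0.16  0.54  2.06 -0.1   0.94 -1.62]
-1 pick [ 0.1   0.66  0.61  1.99 -0.59  0.67  2.53]
-1 pickhi [-0.2   0.53  1.04  1.9  -0.53  1.02  2.51]
-1 roll [-0.02  0.57  0.37  2.06 -0.36  0.57  2.53]
-1 rollhi [-0.42  0.39  0.88  1.97 -0.37  0.95  2.56]
-1 plate [-0.53  0.18 -0.05  2.01  0.01  0.95  2.03]
-1 plate30 [-0.68  0.16 -0.01  2.04  0.    0.94  1.4 ]
```

```bash
python3 - <<'E'
from h import *
g=np.array([.470,-.3425]);A=R(-.193)
movep(np.array([*g,.20]),A)
print(sense()["time_s"],sense()["position"].round(4) if hasattr(sense()["position"],"round") else sense()["position"])
print(move_l(np.array([*g,.034]),A,feed=.12,until_force=12), sense()["position"])
command_gripper(.052,40)
s=sense();print(s["time_s"],s["finger_gap"],s["gripper_force"],s["wrist_force"])
move_l(np.array([*g,.20]),feed=.12)
s=sense();print(s["time_s"],s["position"],s["finger_gap"],s["gripper_force"],s["wrist_force"])
o=[]
for n in("top","side"):
    p,d=camera(n);np.savez(n+"1.npz",p=p,d=d);o.append(p)
a=cv2.resize(o[0][130:310,330:530],(400,360),interpolation=cv2.INTER_CUBIC);b=cv2.resize(o[1][150:330,160:360],(400,360),interpolation=cv2.INTER_CUBIC)
cv2.imwrite("pics/lift1.png",np.hstack([a,b])[:,:,::-1])
E
```

```text
3.7083 [ 0.4706 -0.3418  0.1999]
False [ 0.47039521 -0.34287423  0.03471167]
5.675 0.0521915031784108 7.462870180606842 [-0.72491097  0.32465006  6.76755613]
7.2083 [ 0.46972045 -0.34216233  0.19927536] 0.052233929013813504 5.129204168915749 [ 0.35804168 -0.58654842 -1.50277157]
```

View pics/lift1.png

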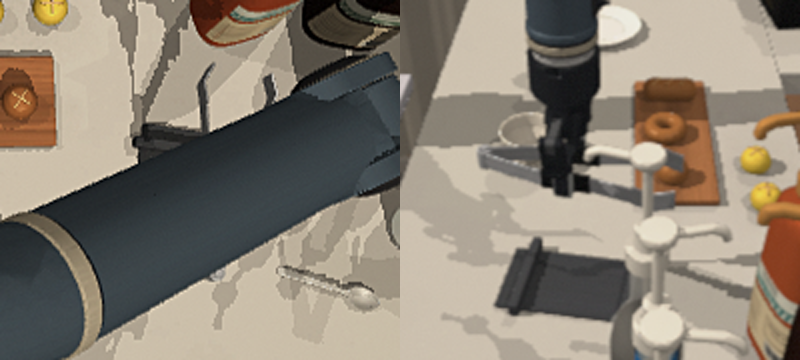

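Tongs are lifted and level: in the side view the jaws point right at crop (665,200) and the hinge is at (485,155). In the top view the jaw tips are at crop (210,66) and (268,75). I'll measure the jaws relative to the TCP from depth, then go above the roll.

```bash
cat > jaw.py <<'E'
from h import *
def jaws(tag,save=True):
    s=sense();t=np.array(s["position"]);Rm=np.array(s["tcp_rot"])
    for n in("top","side"):
        p,d=camera(n);np.savez(n+tag+".npz",p=p,d=d);X=cloud(n,d);L=(X-t)@Rm   # tool frame: x fwd, y right, z down
        m=(d>0)&(abs(L[...,1])<.07)&(L[...,2]>-.025)&(L[...,2]<.04)
        for l,a,b in(("jaw",.05,.135),("hinge",-.13,-.05)):
            q=L[m&(L[...,0]>a)&(L[...,0]<b)]
            for side in(-1,1):
                r=q[q[:,1]*side>0]
                if len(r)>8: print(n,l,"RL"[side<0],len(r),"mean",r.mean(0).round(4),"min",np.percentile(r,3,0).round(4),"max",np.percentile(r,97,0).round(4))
    return s
E
python3 - <<'E'
from jaw import *
jaws("2")
a=np.radians(20);u=np.array([np.cos(a),np.sin(a)]);g=np.array([.597,-.147])-.1*u
movep(np.array([*g,.20]),R(a))
s=jaws("3");print(s["time_s"],s["position"],s["finger_gap"],s["gripper_force"])
o=[np.load(n+"3.npz")["p"] for n in("top","side")]
a=cv2.resize(o[0][120:280,230:430],(400,320),interpolation=cv2.INTER_CUBIC);b=cv2.resize(o[1][130:290,180:380],(400,320),interpolation=cv2.INTER_CUBIC)
cv2.imwrite("pics/above1.png",np.hstack([a,b])[:,:,::-1])
E
```

```text
top jaw L 139 mean [ 0.0848 -0.0335  0.001 ] min [ 0.0524 -0.039  -0.009 ] max [ 0.1206 -0.028   0.0148]
top jaw R 87 mean [0.1075 0.0363 0.0018] min [ 0.0907  0.0314 -0.0087] max [0.1224 0.0401 0.0154]
top hinge L 21 mean [-0.106  -0.0027 -0.0032] min [-0.1091 -0.0059 -0.0111] max [-0.1013 -0.0002  0.0132]
top hinge R 24 mean [-0.1016  0.0046 -0.0084] min [-0.1087  0.0005 -0.0127] max [-0.0944  0.0084 -0.0058]
side jaw L 93 mean [ 0.1058 -0.0316  0.0046] min [ 0.0536 -0.0377 -0.0066] max [ 0.1237 -0.026   0.0154]
side jaw R 244 mean [0.0883 0.0356 0.0036] min [ 0.0523  0.03   -0.0069] max [0.1231 0.0413 0.0149]
side hinge L 138 mean [-0.0721 -0.0106  0.0033] min [-0.0993 -0.016  -0.0075] max [-0.0512 -0.0024  0.0142]
side hinge R 181 mean [-0.0809  0.0116  0.0027] min [-0.1044  0.0022 -0.0089] max [-0.0526  0.0193  0.0145]
top jaw L 105 mean [ 0.0835 -0.0338  0.0007] min [ 0.0525 -0.0395 -0.0094] max [ 0.1187 -0.028   0.0142]
top jaw R 68 mean [0.1075 0.0357 0.0017] min [ 0.0896  0.0312 -0.0088] max [0.1215 0.0398 0.0167]
top hinge L 58 mean [-0.0985 -0.0058 -0.0026] min [-0.1081 -0.0094 -0.0102] max [-0.0879 -0.0008  0.0125]
top hinge R 62 mean [-0.0921  0.0068 -0.0033] min [-0.1083  0.0003 -0.0105] max [-0.0758  0.0122  0.0108]
side jaw L 185 mean [ 0.0881 -0.031   0.004 ] min [ 0.0512 -0.037  -0.0066] max [ 0.1208 -0.0252  0.0149]
side jaw R 212 mean [0.0868 0.0374 0.0041] min [ 0.0525  0.0314 -0.007 ] max [0.1216 0.0434 0.0157]
side hinge L 83 mean [-0.0701 -0.0106  0.0018] min [-0.0925 -0.0165 -0.0061] max [-0.0521 -0.0034  0.0124]
side hinge R 197 mean [-0.0826  0.012   0.0036] min [-0.1084  0.0023 -0.0087] max [-0.052   0.0203  0.0151]
8.1083 [ 0.50302523 -0.18137202  0.20020956] 0.05212898434751631 5.132157728075981
```

View pics/above1.png

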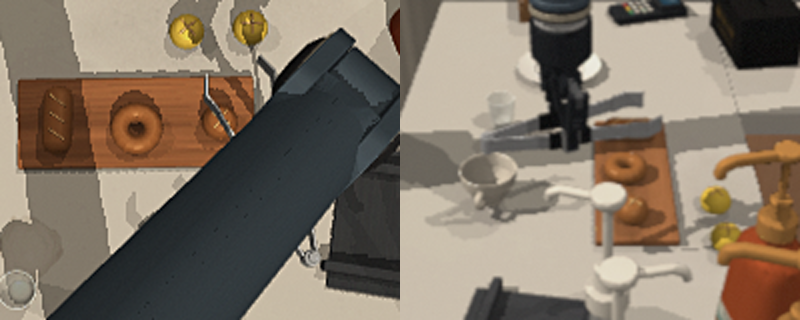

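The tongs are centred on the TCP, jaw mid about 99 mm ahead and 4 mm below it, above the roll (top crop (220,120)). Now I'll descend, close and lift slightly.

```bash
python3 - <<'E'
from jaw import *
a=np.radians(20);u=np.array([np.cos(a),np.sin(a)]);g=np.array([.597,-.146])-.099*u
move_l(np.array([*g,.12]),R(a),feed=.12)
print(move_l(np.array([*g,.033]),R(a),feed=.06,until_force=8))
s=sense();print(s["time_s"],s["position"],s["wrist_force"])
command_gripper(.032,45);sleep(.3)
s=sense();print(s["time_s"],s["finger_gap"],s["gripper_force"],s["wrist_force"],s["position"])
move_l(np.array([*g,.10]),feed=.06)
s=sense();print(s["time_s"],s["finger_gap"],s["gripper_force"],s["wrist_force"])
o=[]
for n in("top","side"):
    p,d=camera(n);np.savez(n+"4.npz",p=p,d=d);o.append(p)
a=cv2.resize(o[0][120:280,230:430],(400,320),interpolation=cv2.INTER_CUBIC);b=cv2.resize(o[1][130:290,180:380],(400,320),interpolation=cv2.INTER_CUBIC)
cv2.imwrite("pics/closed1.png",np.hstack([a,b])[:,:,::-1])
E
```

```text
False
10.625 [ 0.50421758 -0.17993574  0.03331714] [-1.16703535 -0.54594732 -1.5033402 ]
11.1833 0.03829480028933346 45.01602522097528 [ 0.51926613 -0.51499808  0.44594176] [ 0.50417526 -0.17993619  0.03311186]
12.45 0.03815606798845506 45.15759775880724 [-0.2058998  -1.29435236 -1.77532349]
```

View pics/closed1.png

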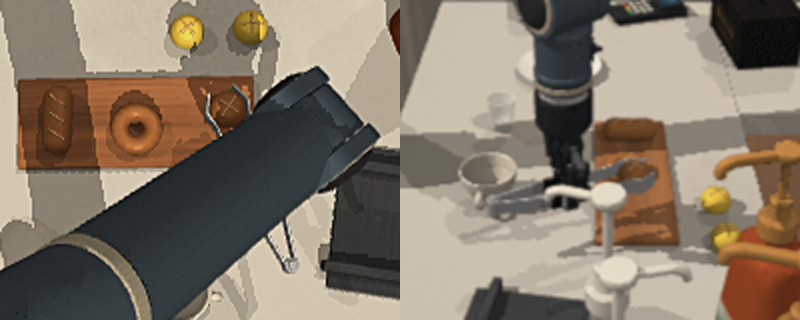

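Roll is held (gap 38.2 mm, 45 N), seen between the jaws at top crop (230,103) and side crop (635,168). Now I'll fit the plate centre and carry the roll there.

```bash
python3 - <<'E'
from jaw import *
C=[]
for n in("top","side"):
    D=np.load(n+"0.npz");X=cloud(n,D["d"])
    m=((X[...,2]>.008)&(X[...,2]<.03)&(X[...,1]>.15)&(X[...,1]<.45)&(X[...,0]>.3)&(X[...,0]<.6)).astype(np.uint8)
    k,l,s,_=cv2.connectedComponentsWithStats(m);p=X[l==1+s[1:,4].argmax()]
    c=cv2.minEnclosingCircle(p[:,:2].astype(np.float32));print(n,c,p.max(0));C.append(c[0])
c=np.mean(C,0);a=1.0;u=np.array([np.cos(a),np.sin(a)]);g=c-.099*u
t=np.array(sense()["position"])
move_l(np.array([t[0],t[1],.26]),feed=.12)
move_l(np.array([*g,.26]),R(a),feed=.12)
sleep(.5)
s=sense();print(s["time_s"],s["position"],s["finger_gap"],s["gripper_force"],s["wrist_force"])
o=[];t=np.array(s["position"]);Rm=np.array(s["tcp_rot"])
for n in("top","side"):
    p,d=camera(n);o.append(p);X=cloud(n,d);L=(X-t)@Rm
    h=cv2.cvtColor(p,cv2.COLOR_RGB2HSV)
    m=(d>0)&(L[...,0]>.06)&(L[...,0]<.14)&(abs(L[...,1])<.05)&(abs(L[...,2])<.05)&(h[...,1]>100)&(h[...,0]<20)
    q=X[m]
    if len(q): print(n,"roll",len(q),q.min(0).round(3),q.max(0).round(3),"target",c)
a=cv2.resize(o[0][130:290,90:290],(400,320),interpolation=cv2.INTER_CUBIC);b=cv2.resize(o[1][30:190,160:360],(400,320),interpolation=cv2.INTER_CUBIC)
cv2.imwrite("pics/plate1.png",np.hstack([a,b])[:,:,::-1])
E
```

```text
top ((0.4747470021247864, 0.3081956207752228), 0.0803002119064331) [0.55280532 0.38685864 0.02139385]
side ((0.47386568784713745, 0.30913227796554565), 0.08211437612771988) [0.55379733 0.38916117 0.01878823]
18.1333 [0.42080575 0.225364   0.25999473] 0.03848917604760132 45.16727683134377 [-0.48609213  0.28013411 -1.76898166]
side roll 40 [0.466 0.276 0.257] [0.493 0.312 0.273] target [0.47430634 0.30866395]
```

View pics/plate1.png

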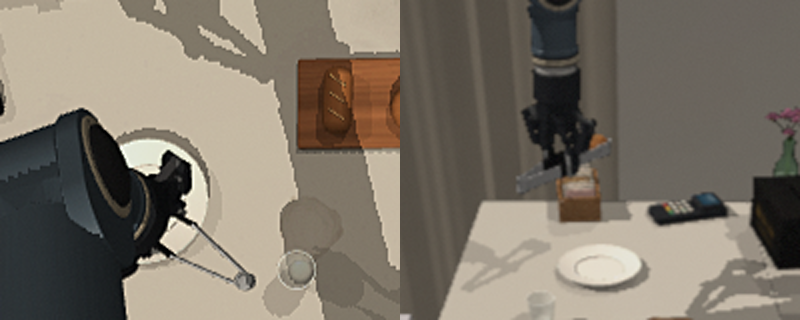

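The roll sits in the jaws over the plate (side crop (600,142)), with the jaw mid at (0.474, 0.309), matching the plate centre. Grip is steady and the roll is about 25 cm up.

```bash
python3 -c "
from rig import *
sleep(.5);s=sense();print(s['finger_gap'],max(abs(x) for x in s['qd']),s['time_s']);print(finish_job())"
```

```text
0.03802244403486486 0.0008885402720999831 18.7333
the job is handed in; nothing more can be done
None
```

I handed the job in at about 19 s with the round roll held still in the squeezed tongs, about 25 cm above the counter over the middle of the plate; the score isn't reported, and I didn't re-measure the other things afterwards.

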